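Shift a dough roller's gated lever into third

ROBOT

A 6-joint arm with a two-finger parallel gripper is mounted at the origin on the work surface. World frame = base frame: x ahead of the robot, y to its left, z up, the work surface at z = 0. Lengths are in mm, angles in degrees, forces in N, time in s.
With the tool pointing down it reaches from about 325 to 875 mm from the base axis. Payload 4.4 kg.
Tool frame: the origin (TCP) lies on the mounting face of the last link; the fingertips stand 173 mm ahead of it and the grasp point (between the pads) lies 155 mm ahead of it; x points along the fingers, y is the direction in which the jaws open and shut, and the axes are right-handed (so a half turn about x gives the same grasp; the last joint's range is limited). The gripper opens to 85 mm and grips with 20 to 120 N. Pads are 22 mm wide; open, the fingers measure 114 mm over their backs; the gripper's body (76 mm by 85 mm) begins 54 mm behind the grasp point. The pads swing forward as they close: fully open they stand 13 mm farther back than shut.
Start: joints at [68.726, 11.837, 88.321, -0, 79.842, -8.623], TCP at [125.941, 561.042, 404.682] pointing down, gripper open.
Joint ranges: [-156.59, 156.59], [-49.26, 127.26], [12.9, 141.05], [-63.56, 243.56], [4.71, 150.69], [-161.64, 161.64]. Speed limits (degrees/s): [159.86, 159.86, 180, 180, 180, 180].

INTERFACE

Orientations are given as a 3x3 rotation matrix whose columns are the frame's x, y, z axes.
In Python, from plant import sensors, vision, order gives the robot as it stands. The module is installed in compiled form; this text tells all that it offers.
- The arm moves only by the tool move_arm, never from a script. Its argument "commands" is a list of rows, each a list of 7 numbers: the turn, a rotation vector about the tool's x, y, z in rad, then the shift along the tool's x, y, z in m, then the finger opening in m, from 0 to 0.0854. In form: [[ax, ay, az, x, y, z, fingers], ...]. A call has exactly 5 rows; each row shifts and turns the pose as measured when the row begins, along the tool's axes as they then stand; what a row does not reach is not made up. A row lasts 1/12 s, in which the tool goes at most 41.7 mm and 7.16 degrees, less where a joint would pass 70% of its speed; a pose out of reach is approached as far as the arm can. A call with a gripper value outside its range is refused whole. The fingers move at their own pace and stop on an object; "squeeze" is the grip in N (left out, the last holds). Time passes only in rows, so rows that do not move let the fingers close, or fill a call up. It gives the time, the measured TCP pose, the force and the opening at its end, in the units of the state.
- sensors.get_state(): the state, without advancing time (a new reading comes with each control period).
- vision.get_image(name): name is "scene" or "top"; returns a dict with "frame" (400x640x3 uint8, red, green, blue), "fx", "fy", "cx", "cy" (pixels), "R" (3x3) and "t" (3): a world point X has camera coordinates R X + t. Camera axes: x right, y down, z forward; pixel columns grow to the right and rows downward; lengths in mm; the calibration is good to about 2 mm. A picture is of the moment at which its call begins. There is no depth.
- order.hand_in(): hands the job in, once; it reports no verdict.
The state is a dict: "t": time; "q": joint angles; "dq": joint speeds; "joint_efforts": joint torques, N m; "tool_pos": TCP position; "ee_rot": TCP orientation; "contact_force": force on the tool from outside, world axes, zero at the start; "wrist_torque": the same for the moment, N m; "opening": finger opening in mm.
Only numpy, scipy, OpenCV 4.12 (cv2) and the standard library are available. Lean on these libraries where they do the work, as an engineer would, in place of code of your own. Each camera call takes 0.05 s, during which the arm holds its last target.

TASK

Put the dough roller into third: push its blue-knobbed gear lever with the fingers from where it stands in the left-hand lane to the cross channel, across to the right, then forward (away from the robot) fully home into the slot marked with three dots. Only push the lever from outside, never take it between the fingers, follow the gate, leave the other things on the bench where they are, and finish with the hand clear of the lever.

Things in the scene. Friction and masses are not known exactly. Their poses are not given: they have to be found in the camera images.
- drive: the dough roller, fixed to the bench: white drive housing 200 (x) x 190 (y) x 108 mm high with the gate plate on top, and a roller head up to 150 mm high from 125 to 400 mm to the right of the gate's centre. Origin: on the bench under the gate's centre. x points forward (away from the robot at yaw 0), y to the left, z up
- gate (a point): centre of the top of the aluminium gate plate (140 x 140 x 12 mm), 120 mm above the bench, axes as the drive. Its slots form an H: left and right lanes along x, 20 mm wide, joined by a 20 mm cross channel along y through the centre. First slot = far left (1 dot), second = near left (2 dots), third = far right (3 red dots), fourth = near right (4 dots)
- third (a point): centre of the 12 mm lever shaft when fully home in the third slot, at the gate plate's top: 27 mm forward and 22 mm right of the gate's centre
- knob (a point): centre of the blue ball knob, 40 mm across, on the 12 mm steel shaft; z runs up the lever. The pivot is 180 mm below it, under the gate's centre, 10 mm above the bench; the knob's centre is 185 to 190 mm above the bench. It travels 43 mm fore and aft and 36 mm sideways of the gate's centre. Starts anywhere along the left lane. about 2 N moves it; no spring, it stays where it is left
- across (a joint): sideways lean of the lever (rad) about the drive's x axis: -0.2 left lane, 0 upright, +0.2 right lane (stops at both ends). The shaft can move freely fore and aft only where this is beyond about 0.165 on either side
- shift (a joint): fore-and-aft lean of the lever (rad) about its y axis: +0.24 fully forward (stop), 0 in the cross channel, -0.24 fully back (stop). The shaft can cross between lanes only within about 0.035 of 0
- shaker: bystander: amber jar 60 mm across, 150 mm tall, standing left of the drive; origin under its centre
- scraper: bystander: red dough scraper, a plate 130 x 90 x 5 mm lying flat, ahead and left of the drive; origin under its centre
- cutter: bystander: steel ring cutter 70 mm across, 45 mm tall, beyond the drive; origin under its centre

How it is judged (in metres and radians):
On the way, in this order (a step that is already met when the one before it is completed fails the run):
1. the lever is in the right lane at the cross channel (value of joint across above 0.12 rad and value of joint shift between -0.12 and 0.12 rad), for 0.05 s.
2. the lever is fully forward in the third slot (value of joint across above 0.14 rad and value of joint shift above 0.2 rad), for 0.1 s.
At the end, for the whole second after the job is handed in: the lever rests in the third slot (leaning right by more than 0.14 rad and forward by more than 0.20 rad of its 0.24), still, and each bystander is within 30 mm of where it stood (all of step 2 and velocity of joint shift between -0.05 and 0.05 rad/s and distance of each of shaker, scraper, cutter from where it was at the start of the episode below 0.03 m); the robot touches nothing.
It fails at once if the lever is taken between the fingers (the grasp point lies within 12 mm of the lever's axis, at or below the knob) (x of the grasp point in the frame of knob between -0.012 and 0.012 m and y of the grasp point in the frame of knob between -0.012 and 0.012 m and z of the grasp point in the frame of knob between -0.1 and 0.02 m).
It fails at once if a bystander is pushed away, lifted or knocked over (distance of any of shaker, scraper, cutter from where it was at the start of the episode above 0.03 m or angle between any of shaker, scraper, cutter's own z axis and vertical above 0.5 rad).
It also fails if it takes over 42 s, if anything falls off the work surface, if the arm or the gripper's body presses on something with over 40 N, if the wrist force passes 120 N, or if a joint passes its speed limit or range.

## Working session

There is one attempt and no reset: what is moved stays moved. The work goes in short steps, Python scripts to look and compute and a tool call to move; the robot and the scene stay as the last step left them, time stands still between calls to the robot, and variables do not carry over. Pictures are saved under pics/ and viewed, and the job is handed in when it is done.

Besides the shell and the picture viewer there is one more tool, called after ">>>" by a JSON object that holds its "fn" and its "kwargs", one argument or row to a line. move_arm: Moves the arm, as the interface text tells. Its arguments: {"type":"object","properties":{"commands":{"type":"array","items":{"type":"array","items":{"type":"number"}}},"squeeze":{"type":"number"}},"required":["commands"]}

```bash
mkdir -p pics; python3 - <<'E'
from plant import sensors, vision
import cv2,numpy as np,pickle
s=sensors.get_state();print(s)
for n in("scene","top"):
    d=vision.get_image(n);pickle.dump(d,open(f'pics/{n}0.pkl','wb'))
    cv2.imwrite(f'pics/{n}0.png',d['frame'][:,:,::-1])
    print(n,d['fx'],d['cx'],d['cy'],np.round(d['R'],4).tolist(),d['t'], -d['R'].T@d['t'])
E
```

```text
{'t': 0.0, 'q': array([ 6.87282449e+01,  1.18852368e+01,  8.84060825e+01, -7.70600340e-04,
        7.98420766e+01, -8.62347959e+00]), 'dq': array([ 0.01213886, -0.05360888,  0.02169875, -0.04084645,  0.12754379,
       -0.05695312]), 'joint_efforts': array([-1.03143881e-03, -3.83022130e+01, -2.91598767e+01, -1.94852796e-04,
        1.05011617e-02,  3.48521689e-05]), 'tool_pos': array([125.78657011, 560.69297458, 403.50489147]), 'ee_rot': array([[-8.32314311e-04,  2.18962151e-01,  9.75732998e-01],
       [-2.17438041e-03,  9.75730633e-01, -2.18963475e-01],
       [-9.99997290e-01, -2.30386115e-03, -3.36007558e-04]]), 'contact_force': array([0.06762674, 0.05754581, 0.46688523]), 'wrist_torque': array([0.02400837, 0.01073975, 0.00880294]), 'opening': 85.69667458528768}
scene 476.8914825060583 322.2817385956052 205.88515075799222 [[0.3236, 0.9461, -0.0126], [0.7236, -0.2561, -0.6409], [-0.6096, 0.1983, -0.7675]] [-300.57088231 -361.33519755 1533.8630529 ] [1293.8204008  -112.25546593  941.8435784 ]
top 374.2169796573491 321.7427460100958 199.330820003448 [[-0.0067, -0.9998, 0.0211], [-0.9869, 0.0032, -0.1611], [0.161, -0.0219, -0.9867]] [ 95.69018949 635.03753818 853.48257697] [489.95531094 112.31299037 942.43906006]
```

View pics/scene0.png

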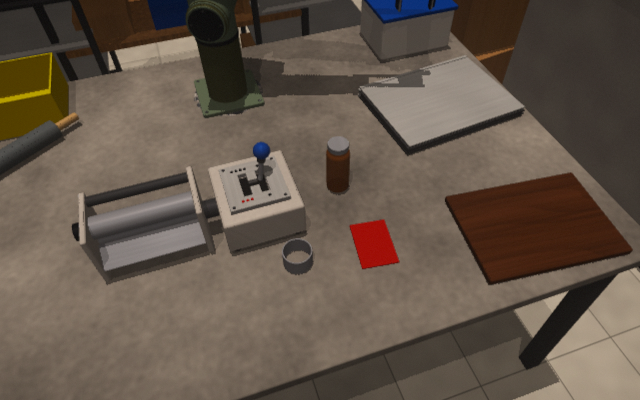

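View pics/top0.png

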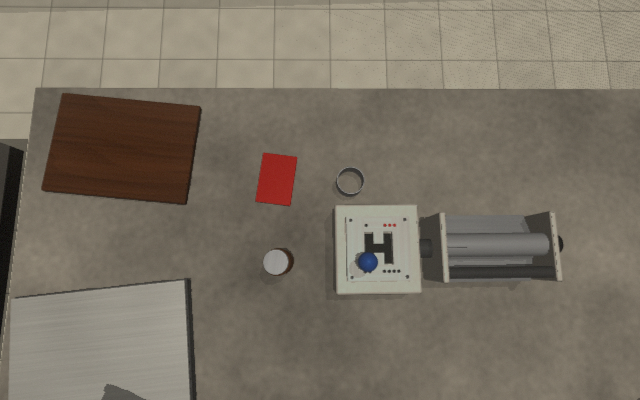

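The top view shows the blue knob at about (368,262), in the near part of the left lane. The gate is near (379,248), the shaker at (277,262), the cutter at (350,181) and the scraper at (277,180). I'll zoom in to get the gate pose.

```bash
python3 - <<'E'
import cv2,pickle
f=pickle.load(open('pics/top0.pkl','rb'))['frame'][:,:,::-1]
cv2.imwrite('pics/topz.png',cv2.resize(f[198:302,325:430],None,fx=5.7,fy=5.7,interpolation=cv2.INTER_CUBIC))
f=pickle.load(open('pics/scene0.pkl','rb'))['frame'][:,:,::-1]
cv2.imwrite('pics/scenez.png',cv2.resize(f[135:255,200:320],None,fx=5,fy=5,interpolation=cv2.INTER_CUBIC))
E
```

```text
(no output)
```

View pics/topz.png

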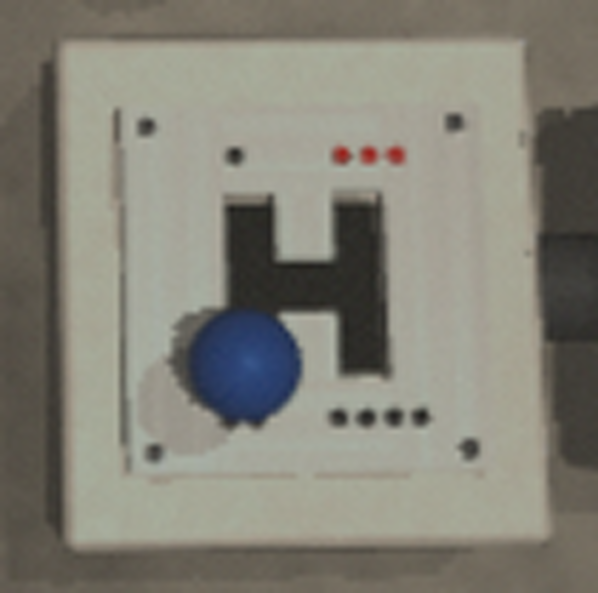

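View pics/scenez.png

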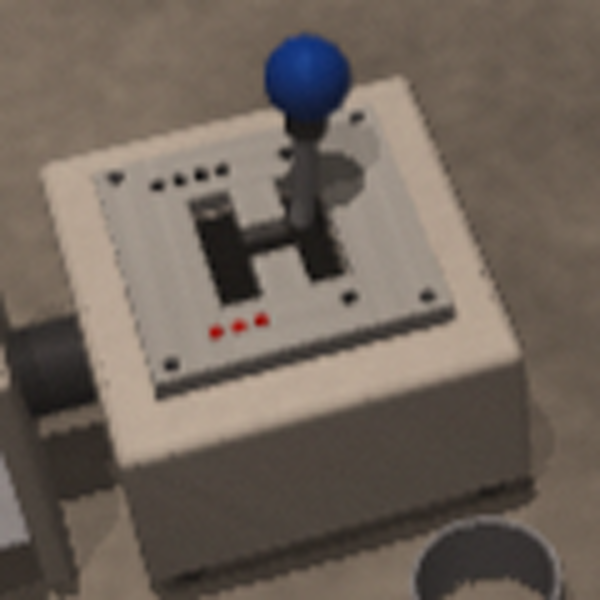

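```bash
cat >h.py <<'E'
import numpy as np,cv2,pickle
from scipy.optimize import least_squares
def ray(d,uv):
    v=d['R'].T@np.array([(uv[0]-d['cx'])/d['fx'],(uv[1]-d['cy'])/d['fy'],1]);return -d['R'].T@d['t'],v
def onz(d,uv,z):
    o,v=ray(d,uv);return o+v*(z-o[2])/v[2]
def proj(d,X):
    c=d['R']@X+d['t'];return np.array([d['fx']*c[0]/c[2]+d['cx'],d['fy']*c[1]/c[2]+d['cy']])
def blob(f,lo=None):
    h=cv2.cvtColor(f,cv2.COLOR_RGB2HSV)
    m=cv2.inRange(h,(105,120,40),(130,255,255))
    n,l,st,c=cv2.connectedComponentsWithStats(m);return [(st[i,4],st[i,:4],c[i]) for i in range(1,n) if st[i,4]>40]
E
python3 - <<'E'
from h import *
T=pickle.load(open('pics/top0.pkl','rb'));S=pickle.load(open('pics/scene0.pkl','rb'))
tz=[(147,126),(455,122),(470,449),(154,453)];sz=[(170,364),(115,178),(357,117),(428,296)]
# order: FL, FR, NR, NL ; scene: third dots side=far right(170,364)
sz=[(428,296),(170,364),(115,178),(357,117)]
P=np.array([onz(T,((x+.5)/5.7+325-.5,(y+.5)/5.7+198-.5),120)[:2] for x,y in tz])
Q=np.array([onz(S,((x+.5)/5+200-.5,(y+.5)/5+135-.5),120)[:2] for x,y in sz])
for A in(P,Q):
    print(A.round(1).tolist(),A.mean(0))
    e=A[0]+A[1]-A[2]-A[3];e2=A[0]+A[3]-A[1]-A[2];print(np.degrees(np.arctan2(e[1],e[0])),np.degrees(np.arctan2(-e2[0],e2[1])))
for d in(T,S):print(blob(d['frame']))
E
```

```text
[[578.3, 31.1], [579.4, -89.1], [454.6, -89.5], [454.0, 30.8]] [516.57264152 -29.19777789]
0.16573097261255598 0.38490481378381264
[[578.4, 31.4], [578.8, -89.2], [455.3, -89.7], [454.1, 30.9]] [516.63237288 -29.15154915]
0.24340631099541848 0.38991311227451764
[(np.int32(256), array([359, 253,  18,  18], dtype=int32), array([367.7890625 , 261.44921875]))]
[(np.int32(946), array([148,   0,  40,  30], dtype=int32), array([167.89429175,  12.51902748])), (np.int32(1313), array([365,   0,  93,  23], dtype=int32), array([407.93602437,   8.39299315])), (np.int32(212), array([253, 142,  17,  17], dtype=int32), array([260.77830189, 150.05660377]))]
```

```bash
cat >>h.py <<'E'
from scipy.spatial.transform import Rotation as Rn
G=np.array([516.6,-29.2,0])
def knob(a,s):  # across + leans right (-y), shift + forward
    d=np.array([np.tan(s),-np.tan(a),1]);d/=np.linalg.norm(d)
    return G+Rn.from_euler('z',.3,degrees=True).apply(np.array([0,0,10])+180*d)
def fit(us):
    r=least_squares(lambda p:np.concatenate([proj(d,knob(*p))-u for d,u in us]),[-.1,0]);return r.x,r.fun
E
python3 - <<'E'
from h import *
T=pickle.load(open('pics/top0.pkl','rb'));S=pickle.load(open('pics/scene0.pkl','rb'))
x,f=fit([(T,np.array([367.8,261.45])),(S,np.array([260.8,150.06]))]);print(x,f,knob(*x))
for n,p,z in [('shaker',(276,262),150),('cutter',(350,181),45)]:print(n,onz(T,p,z))
E
```

```text
[-0.18951348 -0.16632331] [-0.0301805   0.04250086 -0.02619609  0.10441325] [487.14416925   4.10316815 184.42262762]
shaker [487.26223411 190.96571475 150.        ]
cutter [681.75508024  22.75739357  45.        ]
```

>>> {"fn": "move_arm", "kwargs": {
  "commands": [
    [-0.11, 0, 0, 0, 0, 0, 0],
    [-0.11, 0, 0, 0, 0, 0, 0],
    [0, 0, 0, 0, -0.03, 0.017, 0],
    [0, 0, 0, 0, -0.035, 0.02, 0],
    [0, 0, 0, 0, -0.035, 0.02, 0]
  ],
  "squeeze": 40
}}

```text
t: 0.52
tool_pos: [181.9, 462.6, 399.9]
ee_rot: [[-0.005, -0.021, 1.0], [-0.004, 1.0, 0.021], [-1.0, -0.004, -0.005]]
contact_force: [1.7, 0.4, 0.6]
opening: 25.4
```

>>> {"fn": "move_arm", "kwargs": {
  "commands": [
    [0.02, 0, 0, 0, -0.035, 0.02, 0],
    [0, 0, 0, 0, -0.035, 0.02, 0],
    [0, 0, 0, 0, -0.035, 0.02, 0],
    [0, 0, 0, 0, -0.035, 0.02, 0],
    [0, 0, 0, 0, -0.035, 0.02, 0]
  ]
}}

```text
t: 0.93
tool_pos: [283.4, 280.5, 397.5]
ee_rot: [[-0.006, -0.006, 1.0], [-0.008, 1.0, 0.006], [-1.0, -0.008, -0.007]]
contact_force: [0.8, 0.4, -0.0]
opening: -0.0
```

>>> {"fn": "move_arm", "kwargs": {
  "commands": [
    [0, 0, 0, 0, -0.035, 0.02, 0],
    [0, 0, 0, 0, -0.035, 0.02, 0],
    [0, 0, 0, 0, -0.035, 0.02, 0],
    [0, 0, 0, 0, -0.035, 0.02, 0],
    [0, 0, 0, 0, -0.035, 0.02, 0]
  ]
}}

```text
t: 1.35
tool_pos: [384.2, 98.0, 397.2]
ee_rot: [[-0.006, -0.008, 1.0], [-0.007, 1.0, 0.007], [-1.0, -0.007, -0.006]]
contact_force: [1.5, 0.6, 1.1]
opening: -0.0
```

>>> {"fn": "move_arm", "kwargs": {
  "commands": [
    [0, 0, 0, 0, -0.03, 0.016, 0],
    [0, 0, 0, 0, -0.03, 0.016, 0],
    [0, 0, 0, 0, -0.025, 0.012, 0],
    [0, 0, 0, 0, -0.005, 0.003, 0],
    [0, 0, 0, 0, 0, 0, 0]
  ]
}}

```text
t: 1.77
tool_pos: [434.8, -3.6, 396.5]
ee_rot: [[-0.006, 0.005, 1.0], [-0.009, 1.0, -0.005], [-1.0, -0.009, -0.006]]
contact_force: [-0.9, -0.2, -0.4]
opening: -0.1
```

```bash
cat >look.py <<'E'
import sys
from h import *
from plant import sensors,vision
n=sys.argv[1];us=[];ims=[]
for c in('top','scene'):
    d=vision.get_image(c);b=[x for x in blob(d['frame']) if x[2][1]>60];print(c,[(int(x[0]),x[2].round(1).tolist()) for x in b])
    f=d['frame'][:,:,::-1]
    u0,v0=map(int,proj(d,np.array([516,-29,180])));ims.append(cv2.resize(f[v0-65:v0+65,u0-65:u0+65],(400,400),interpolation=cv2.INTER_CUBIC))
    if b:us.append((d,max(b,key=lambda x:x[0])[2]))
cv2.imwrite(f'pics/{n}.png',np.hstack(ims))
for u in us:print('single',fit([u])[0].round(3))
if us:x,f=fit(us);print('fit',x.round(3),f.round(2),knob(*x).round(1))
s=sensors.get_state();print(s['t'],s['tool_pos'].round(1),s['contact_force'].round(1))
E
python3 look.py a1
```

```text
top [(218, [368.5, 260.7])]
scene [(218, [260.9, 150.1])]
single [-0.182 -0.157]
single [-0.192 -0.168]
fit [-0.185 -0.159] [-0.3   0.14 -0.32  0.43] [488.5   3.4 184.8]
1.8667 [434.1  -2.  396.4] [0.2 0.5 0.2]
```

View pics/a1.png

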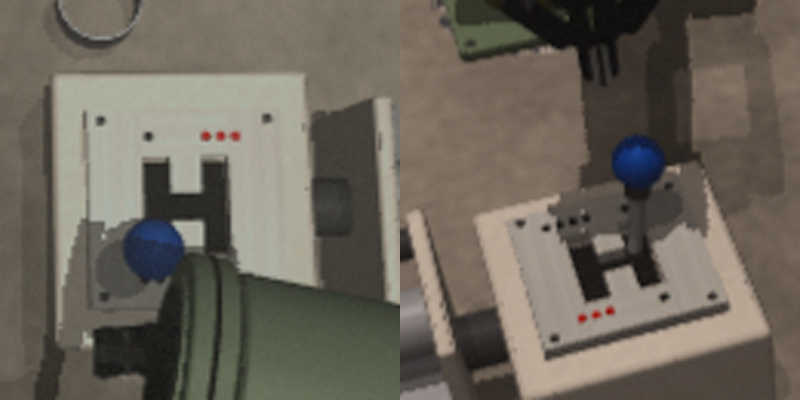

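The knob is unobscured, at about (153,250) on the left and (637,160) on the right, and the closed fingers are behind it. Next I descend and then approach.

>>> {"fn": "move_arm", "kwargs": {
  "commands": [
    [0, 0, 0, 0.02, 0.003, 0, 0],
    [0, 0, 0, 0.02, 0.003, 0, 0],
    [0, 0, 0, 0.018, 0, 0, 0],
    [0, 0, 0, 0.006, 0, 0, 0],
    [0, 0, 0, 0, 0, 0, 0]
  ]
}}

```text
t: 2.28
tool_pos: [431.3, 10.5, 331.3]
ee_rot: [[-0.004, -0.007, 1.0], [-0.006, 1.0, 0.007], [-1.0, -0.006, -0.004]]
contact_force: [-0.3, 0.4, -0.4]
opening: 0.2
```

>>> {"fn": "move_arm", "kwargs": {
  "commands": [
    [0, 0, 0, 0, 0, 0.006, 0],
    [0, 0, 0, 0, 0, 0.006, 0],
    [0, 0, 0, 0, 0, 0.004, 0],
    [0, 0, 0, 0, 0, 0.004, 0],
    [0, 0, 0, 0, 0, 0.003, 0]
  ]
}}

```text
t: 2.7
tool_pos: [456.6, 13.2, 334.6]
ee_rot: [[0.001, -0.012, 1.0], [-0.006, 1.0, 0.012], [-1.0, -0.006, 0.001]]
contact_force: [-0.0, -0.6, -0.5]
opening: 0.0
```

>>> {"fn": "move_arm", "kwargs": {
  "commands": [
    [0, 0, 0, 0, -0.004, 0, 0],
    [0, 0, 0, 0, -0.004, 0, 0],
    [0.01, 0, 0, 0, 0, 0.004, 0],
    [0, 0, 0, 0, 0, 0.004, 0],
    [0, 0, 0, 0, 0, 0.004, 0]
  ]
}}

```text
t: 3.12
tool_pos: [469.5, 4.2, 335.6]
ee_rot: [[-0.002, 0.0, 1.0], [-0.005, 1.0, -0.0], [-1.0, -0.005, -0.002]]
contact_force: [-2.3, 0.7, 1.4]
opening: -0.2
```

```bash
python3 look.py a2
```

```text
top []
scene [(222, [262.2, 152.8])]
single [-0.191 -0.103]
fit [-0.191 -0.103] [-0.  0.] [498.2   4.7 185.8]
3.2167 [470.    4.2 335.6] [-1.4  0.6  0.5]
```

View pics/a2.png

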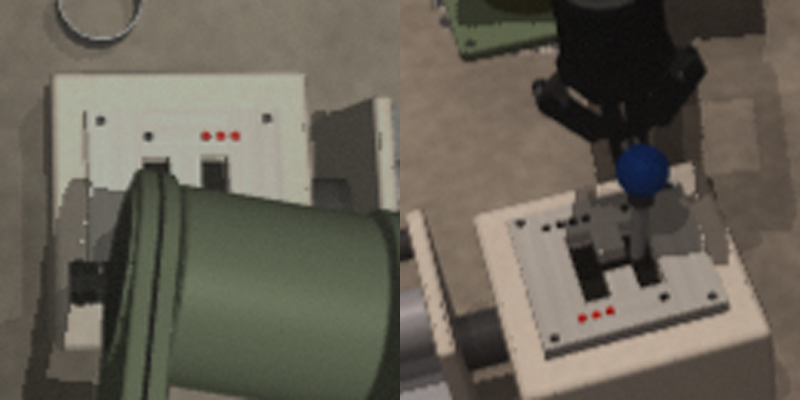

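Pushing works: the knob now shows at about (642,170) in the right half, with shift around -0.10. The fingers block it in the top view, so I'll rely on the scene camera.

>>> {"fn": "move_arm", "kwargs": {
  "commands": [
    [0, 0, 0, 0, 0, 0.003, 0],
    [0, 0, 0, 0, 0, 0.003, 0],
    [0, 0, 0, 0, 0, 0.003, 0],
    [0, 0, 0, 0, 0, 0.003, 0],
    [0, 0, 0, 0, 0, 0, 0]
  ]
}}

```text
t: 3.63
tool_pos: [483.1, 4.3, 335.5]
ee_rot: [[-0.002, -0.001, 1.0], [-0.006, 1.0, 0.001], [-1.0, -0.006, -0.002]]
contact_force: [-1.3, 1.2, 0.6]
opening: 0.0
```

```bash
python3 look.py a3
```

```text
top []
scene [(224, [263.5, 156.2])]
single [-0.19  -0.031]
fit [-0.19  -0.031] [ 0. -0.] [511.    4.8 186.7]
3.7333 [482.7   4.3 335.4] [-1.2  0.2  0.7]
```

>>> {"fn": "move_arm", "kwargs": {
  "commands": [
    [0, 0, 0, 0, 0, 0.003, 0],
    [0, 0, 0, 0, 0, 0.003, 0],
    [0, 0, 0, 0, 0, 0, 0],
    [0, 0, 0, 0, 0, 0, 0],
    [0, 0, 0, 0, 0, 0, 0]
  ]
}}

```text
t: 4.15
tool_pos: [489.2, 4.3, 335.3]
ee_rot: [[-0.002, -0.001, 1.0], [-0.006, 1.0, 0.001], [-1.0, -0.006, -0.002]]
contact_force: [-1.5, 0.0, 2.1]
opening: 0.1
```

```bash
python3 look.py a4
```

```text
top []
scene [(224, [264.3, 158.0])]
single [-0.191  0.004]
fit [-0.191  0.004] [0. 0.] [517.1   4.9 186.7]
4.25 [489.2   4.3 335.3] [-1.7 -0.5  1.2]
```

View pics/a4.png

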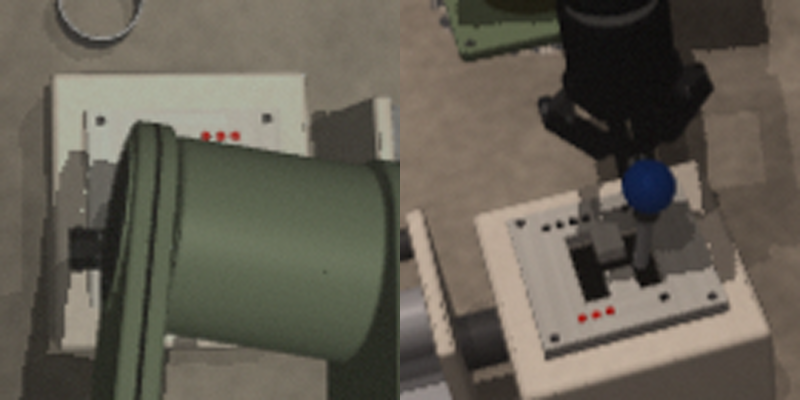

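Lever is at the cross channel (shift ≈ 0.00); knob at (648,187) in the right half. I'll back off and go round to its left side.

>>> {"fn": "move_arm", "kwargs": {
  "commands": [
    [0, 0, 0, 0, 0, -0.012, 0],
    [0, 0, 0, 0, 0, -0.014, 0],
    [0, 0, 0, 0, 0.02, 0, 0],
    [0, 0, 0, 0, 0.02, 0, 0],
    [0, 0, 0, 0, 0.015, 0, 0]
  ]
}}

```text
t: 4.67
tool_pos: [463.9, 57.7, 335.6]
ee_rot: [[0.006, 0.006, 1.0], [-0.009, 1.0, -0.006], [-1.0, -0.008, 0.006]]
contact_force: [0.3, 0.2, 0.1]
opening: 0.1
```

>>> {"fn": "move_arm", "kwargs": {
  "commands": [
    [0, 0, 0, 0, 0, 0, 0],
    [0, 0, 0, 0, 0, 0.02, 0],
    [0, 0, 0, 0, 0, 0.02, 0],
    [0, 0, 0, 0, 0, 0.01, 0],
    [0, 0, 0, 0, 0, 0, 0]
  ]
}}

```text
t: 5.08
tool_pos: [515.3, 59.1, 336.0]
ee_rot: [[0.01, 0.001, 1.0], [-0.009, 1.0, -0.001], [-1.0, -0.009, 0.01]]
contact_force: [0.1, 0.4, 1.3]
opening: 0.2
```

```bash
python3 look.py a5
```

```text
top []
scene [(220, [264.2, 158.0])]
single [-0.19   0.004]
fit [-0.19   0.004] [ 0. -0.] [517.2   4.8 186.8]
5.1833 [513.8  59.2 335.6] [-0.4  0.2  0.6]
```

View pics/a5.png

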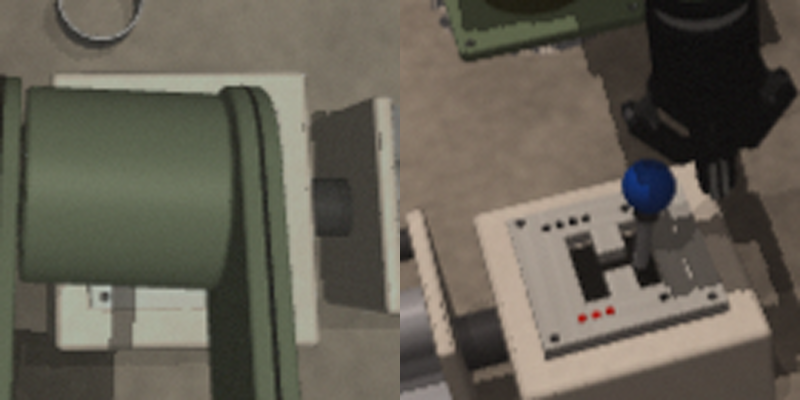

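The fingers are to the right of the knob at (715,180) in the scene view, meaning world left. The lever hasn't moved. Now I push it right.

>>> {"fn": "move_arm", "kwargs": {
  "commands": [
    [0, 0, 0, 0, -0.006, 0.003, 0],
    [0, 0, 0, 0, -0.006, 0, 0],
    [0, 0, 0, 0, -0.006, 0, 0],
    [0, 0, 0, 0, -0.006, 0, 0],
    [0, 0, 0, 0, -0.006, 0, 0]
  ]
}}

```text
t: 5.6
tool_pos: [514.7, 27.4, 336.2]
ee_rot: [[0.007, 0.0, 1.0], [-0.007, 1.0, -0.0], [-1.0, -0.007, 0.007]]
contact_force: [-1.4, 2.7, 4.7]
opening: 0.1
```

```bash
python3 look.py a6
```

```text
top []
scene [(197, [257.8, 159.7])]
single [-0.105  0.018]
fit [-0.105  0.018] [-0.  0.] [519.8 -10.4 189. ]
5.7 [514.8  26.8 336.2] [0.3 0.8 1.7]
```

View pics/a6.png

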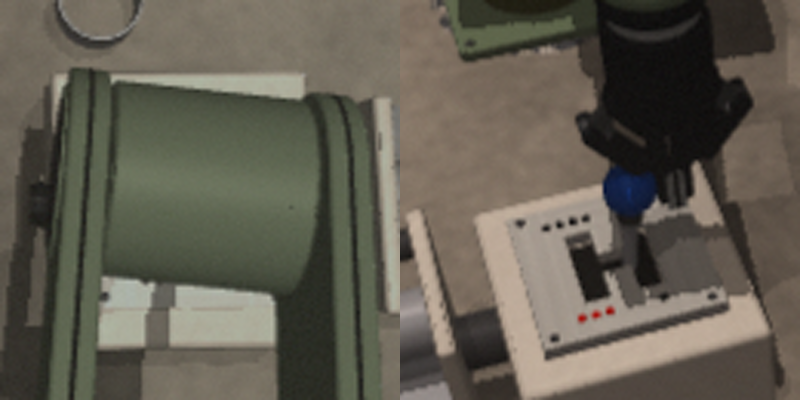

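The lever is partway across. The knob is at (630,190), with its top slightly hidden by the knuckle. I'll raise the tool a little for clearance and continue.

>>> {"fn": "move_arm", "kwargs": {
  "commands": [
    [0, 0, 0, -0.006, 0, 0, 0],
    [0, 0, 0, 0, -0.006, 0, 0],
    [0, 0, 0, 0, -0.006, 0, 0],
    [0, 0, 0, 0, -0.006, 0, 0],
    [0, 0, 0, 0, -0.006, 0, 0]
  ]
}}

```text
t: 6.12
tool_pos: [514.2, 1.9, 343.1]
ee_rot: [[0.006, -0.0, 1.0], [-0.007, 1.0, 0.0], [-1.0, -0.007, 0.006]]
contact_force: [-0.6, 2.1, 1.1]
opening: -0.0
```

>>> {"fn": "move_arm", "kwargs": {
  "commands": [
    [0, 0, 0, 0, -0.006, 0, 0],
    [0, 0, 0, 0, -0.006, 0, 0],
    [0, 0, 0, 0, -0.006, 0, 0],
    [0, 0, 0, 0, -0.004, 0, 0],
    [0, 0, 0, 0, 0, 0, 0]
  ]
}}

```text
t: 6.53
tool_pos: [514.1, -24.4, 342.8]
ee_rot: [[0.005, 0.002, 1.0], [-0.008, 1.0, -0.002], [-1.0, -0.008, 0.005]]
contact_force: [0.5, 1.9, 0.9]
opening: 0.2
```

```bash
python3 look.py a7
```

```text
top []
scene [(224, [236.3, 165.2])]
single [0.17  0.013]
fit [0.17  0.013] [0. 0.] [519.  -59.7 187.4]
6.6333 [514.1 -23.8 342.7] [0.8 0.6 0.8]
```

View pics/a7.png

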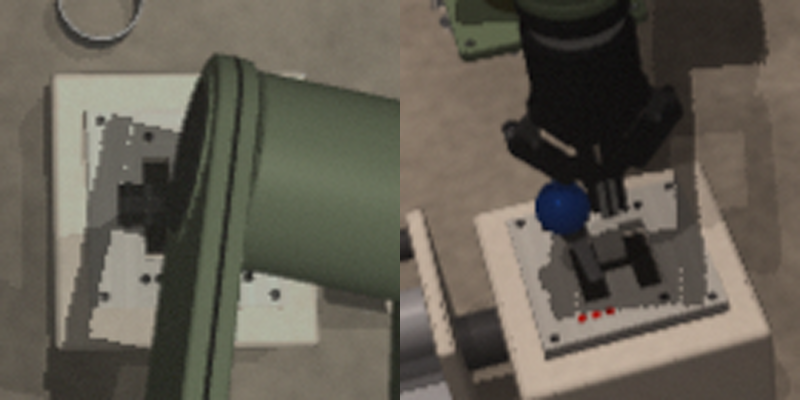

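Across is about 0.17, with the knob at (563,208). A bit further puts it at the stop.

>>> {"fn": "move_arm", "kwargs": {
  "commands": [
    [0, 0, 0, 0, -0.004, 0, 0],
    [0, 0, 0, 0, -0.003, 0, 0],
    [0, 0, 0, 0, 0, 0, 0],
    [0, 0, 0, 0, 0, 0, 0],
    [0, 0, 0, 0, 0, 0, 0]
  ]
}}

```text
t: 7.05
tool_pos: [514.1, -30.5, 342.3]
ee_rot: [[0.005, 0.0, 1.0], [-0.006, 1.0, -0.0], [-1.0, -0.006, 0.005]]
contact_force: [0.4, 2.1, 0.1]
opening: 0.0
```

```bash
python3 look.py a8
```

```text
top []
scene [(218, [233.8, 166.1])]
single [0.202 0.011]
fit [0.202 0.011] [0. 0.] [518.7 -65.4 186.3]
7.15 [514.  -30.5 342.3] [ 0.   0.8 -0.4]
```

At the right stop (across ≈ 0.20, shift ≈ 0.01). Next I go round behind the knob.

>>> {"fn": "move_arm", "kwargs": {
  "commands": [
    [0, 0, 0, 0, 0.015, 0, 0],
    [0, 0, 0, 0, 0.005, -0.015, 0],
    [0, 0, 0, 0, 0, -0.02, 0],
    [0, 0, 0, 0, 0, -0.02, 0],
    [0, 0, 0, 0, 0, 0, 0]
  ]
}}

```text
t: 7.57
tool_pos: [457.5, -10.6, 341.1]
ee_rot: [[0.002, -0.001, 1.0], [-0.011, 1.0, 0.001], [-1.0, -0.011, 0.002]]
contact_force: [0.9, 1.5, -1.9]
opening: 0.0
```

>>> {"fn": "move_arm", "kwargs": {
  "commands": [
    [0, 0, 0, 0.004, -0.015, 0, 0],
    [0, 0, 0, 0.003, -0.02, 0, 0],
    [0, 0, 0, 0, -0.018, 0, 0],
    [0, 0, 0, 0, 0, 0, 0],
    [0, 0, 0, 0, 0, 0, 0]
  ]
}}

```text
t: 7.98
tool_pos: [458.3, -65.8, 335.2]
ee_rot: [[0.005, -0.003, 1.0], [-0.015, 1.0, 0.003], [-1.0, -0.015, 0.005]]
contact_force: [0.6, 0.1, -0.6]
opening: 0.1
```

```bash
python3 look.py a9
```

```text
top [(211, [402.9, 244.5])]
scene [(233, [233.8, 165.7])]
single [0.216 0.021]
single [0.201 0.005]
fit [0.208 0.016] [-0.61  0.45 -0.34  0.79] [519.6 -66.3 186.1]
8.0833 [458.4 -65.2 335.4] [ 0.7  0.2 -0.1]
```

View pics/a9.png

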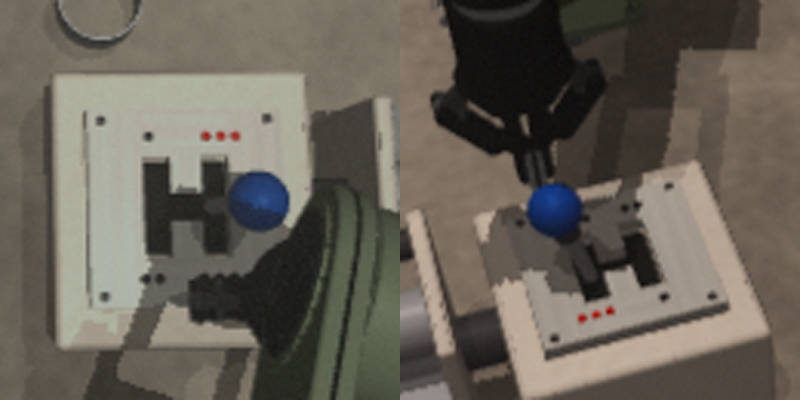

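The lever is clearly in the right lane at the cross channel: knob at (258,200) in the top view and (553,210) in the scene view, with the fingers behind it. Next I push it forward.

>>> {"fn": "move_arm", "kwargs": {
  "commands": [
    [0, 0, 0, 0, 0, 0.012, 0],
    [0, 0, 0, 0, 0, 0.008, 0],
    [0, 0, 0, 0, 0, 0.006, 0],
    [0, 0, 0, 0, 0, 0.006, 0],
    [0, 0, 0, 0, 0, 0.006, 0]
  ]
}}

```text
t: 8.5
tool_pos: [497.7, -62.2, 335.2]
ee_rot: [[0.002, -0.008, 1.0], [-0.015, 1.0, 0.008], [-1.0, -0.015, 0.002]]
contact_force: [-1.4, -1.3, 0.0]
opening: -0.1
```

>>> {"fn": "move_arm", "kwargs": {
  "commands": [
    [0, 0, 0, 0, 0, 0.006, 0],
    [0, 0, 0, 0, 0, 0.006, 0],
    [0, 0, 0, 0, 0, 0.005, 0],
    [0, 0, 0, 0, 0, 0.003, 0],
    [0, 0, 0, 0, 0, 0, 0]
  ]
}}

```text
t: 8.92
tool_pos: [520.4, -61.6, 334.7]
ee_rot: [[-0.0, -0.009, 1.0], [-0.015, 1.0, 0.009], [-1.0, -0.015, -0.0]]
contact_force: [-1.5, -0.9, 0.9]
opening: 0.1
```

```bash
python3 look.py b1
```

```text
top []
scene [(239, [237.2, 176.0])]
single [0.203 0.181]
fit [0.203 0.181] [0. 0.] [548.6 -64.8 183.5]
9.0167 [519.9 -61.6 334.7] [-1.6 -1.1  0.5]
```

View pics/b1.png

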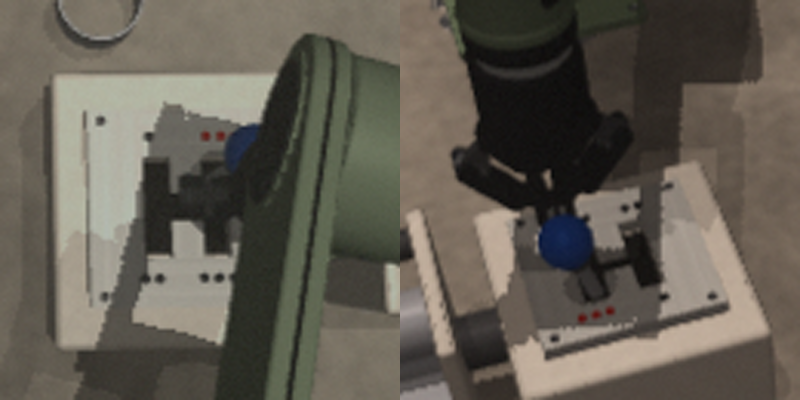

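Shift is about 0.18 in the third lane, with the knob at (566,242). I'll push another 11 mm or so to the stop.

>>> {"fn": "move_arm", "kwargs": {
  "commands": [
    [0, 0, 0, 0, 0, 0.004, 0],
    [0, 0, 0, 0, 0, 0.004, 0],
    [0, 0, 0, 0, 0, 0.003, 0],
    [0, 0, 0, 0, 0, 0.002, 0],
    [0, 0, 0, 0, 0, 0, 0]
  ]
}}

```text
t: 9.43
tool_pos: [532.7, -61.3, 333.4]
ee_rot: [[-0.004, -0.009, 1.0], [-0.014, 1.0, 0.009], [-1.0, -0.014, -0.004]]
contact_force: [-1.6, 0.3, 0.7]
opening: 0.1
```

```bash
python3 look.py b2
```

```text
top []
scene [(244, [238.7, 180.4])]
single [0.203 0.249]
fit [0.203 0.249] [-0.  0.] [560.2 -64.2 181.1]
9.5333 [532.5 -61.3 333.5] [-2.2 -0.6 -0.3]
```

>>> {"fn": "move_arm", "kwargs": {
  "commands": [
    [0, 0, 0, 0, 0, 0.002, 0],
    [0, 0, 0, 0, 0, 0.002, 0],
    [0, 0, 0, 0, 0, 0, 0],
    [0, 0, 0, 0, 0, 0, 0],
    [0, 0, 0, 0, 0, 0, 0]
  ]
}}

```text
t: 9.95
tool_pos: [535.5, -61.3, 333.2]
ee_rot: [[-0.009, -0.009, 1.0], [-0.014, 1.0, 0.009], [-1.0, -0.014, -0.01]]
contact_force: [-3.4, -0.4, 0.4]
opening: 0.0
```

```bash
python3 look.py b3
```

```text
top []
scene [(243, [238.9, 180.8])]
single [0.202 0.255]
fit [0.202 0.255] [0. 0.] [561.2 -64.  180.9]
10.05 [535.5 -61.3 333.2] [-4.2 -0.8  0.2]
```

The force is rising and the knob barely moves, so it is at the stop. I'll retreat backwards, then up.

>>> {"fn": "move_arm", "kwargs": {
  "commands": [
    [0, 0, 0, 0, 0, -0.01, 0],
    [0, 0, 0, 0, 0, -0.02, 0],
    [0, 0, 0, 0, 0, -0.03, 0],
    [0, 0, 0, 0, 0, -0.03, 0],
    [0, 0, 0, -0.02, 0, -0.01, 0]
  ]
}}

```text
t: 10.47
tool_pos: [433.2, -61.0, 350.9]
ee_rot: [[-0.003, -0.01, 1.0], [-0.011, 1.0, 0.01], [-1.0, -0.011, -0.003]]
contact_force: [-0.5, 0.0, -0.9]
opening: 0.2
```

>>> {"fn": "move_arm", "kwargs": {
  "commands": [
    [0, 0, 0, -0.03, 0, 0, 0],
    [0, 0, 0, -0.03, 0, 0, 0],
    [0, 0, 0, 0, 0, 0, 0],
    [0, 0, 0, 0, 0, 0, 0],
    [0, 0, 0, 0, 0, 0, 0]
  ]
}}

```text
t: 10.88
tool_pos: [429.9, -59.4, 417.3]
ee_rot: [[0.014, -0.009, 1.0], [-0.013, 1.0, 0.009], [-1.0, -0.013, 0.014]]
contact_force: [-0.2, 0.2, 0.5]
opening: 0.2
```

```bash
python3 look.py b4; python3 -c "
from plant import vision;import cv2
cv2.imwrite('pics/b5.png',vision.get_image('scene')['frame'][:,:,::-1])"
```

```text
top [(242, [400.1, 224.7])]
scene [(242, [239.0, 180.1])]
single [0.207 0.254]
single [0.199 0.246]
fit [0.202 0.25 ] [-0.31  0.28 -0.18  0.35] [560.4 -64.  181.1]
10.9833 [429.6 -59.3 415.9] [-0.5  0.   0.7]
```

View pics/b4.png

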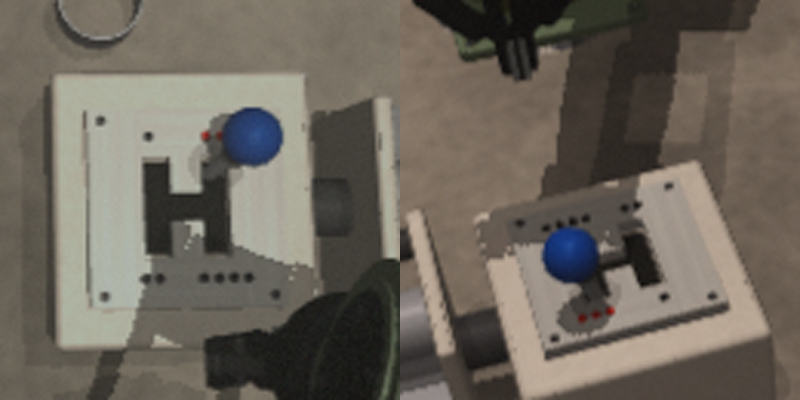

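View pics/b5.png

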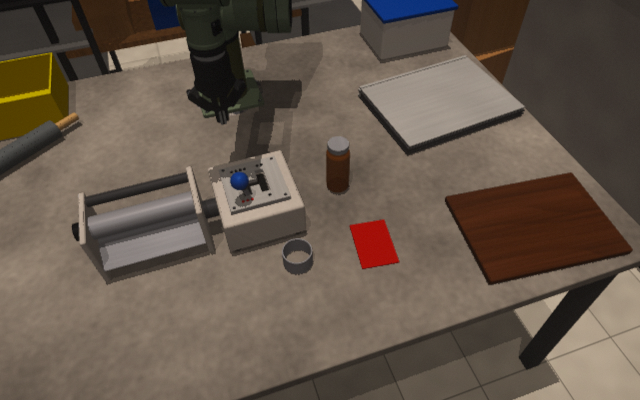

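The lever is home in the third slot: knob at (253,136) in the top view and (571,255) in the scene view. The shaker (338,165), scraper (374,244) and cutter (298,256) have not moved, and the hand is well clear.

```bash
python3 -c "
from plant import order;print(order.hand_in())"
```

```text
the job is handed in; nothing more can be done
None
```

The dough roller's lever is in third, and I handed the job in at about 11 s of the 42 s allowed. I pushed the lever only from outside with the closed fingers. It went forward from the near left lane to the cross channel, right to the stop, then forward to the stop in the third slot.

- **Lever position:** with the hand withdrawn, both cameras together gave about 0.20 rad to the right and 0.25 rad forward. The two cameras differ by about 0.01 rad. The forward reading is slightly past the stated 0.24 rad stop, which I put down to calibration error.
- **Seating:** at the end of the push the force rose to about 4 N while the knob hardly moved, so it was at its stop.
- **Hand and bystanders:** the hand was about 130 mm behind the knob, with the wrist force near zero. By eye in the scene picture, the shaker, scraper and cutter are where they stood at the start.

The top camera could not see the knob during most of the pushes, so those checks relied on the scene camera alone. Midway across, the gripper hid a little of the knob, and I raised the tool about 7 mm to keep the knuckles clear. No check failed.

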